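# Roll a spindle blank into the V-cradle

### The arm

A 6-joint arm with a two-finger parallel gripper is mounted at the origin on the work surface. World frame = base frame: x ahead of the robot, y to its left, z up, the work surface at z = 0. Lengths are in mm, angles in degrees, forces in N, time in s.
With the tool pointing down it reaches from about 350 to 850 mm from the base axis. Payload 8.1 kg.
Tool frame: the origin (TCP) lies where the fingers leave the gripper's body, on its centre line; the fingertips stand 73 mm ahead of it and the grasp point (between the pads) lies 54 mm ahead of it; z points along the fingers, y is the line along which they close (so a half turn about z gives the same grasp; the last joint's range is limited). The gripper opens to 85 mm and grips with 20 to 120 N. Pads are 22 mm wide; open, the fingers measure 114 mm over their backs; the gripper's body (76 mm by 85 mm) begins 54 mm behind the grasp point. The pads swing forward as they close: fully open they stand 13 mm farther back than shut.
Start: joints at [-73.247, 7.471, 85.268, -0, 87.261, -4.893], TCP at [221.346, -557.684, 303.892] pointing down, gripper open.
Joint ranges: [-169.43, 169.43], [-51.17, 129.36], [1.28, 143.12], [-76.62, 256.62], [0, 156.53], [-152.29, 152.29]. Speed limits (degrees/s): [136.94, 136.94, 159.86, 180, 180, 180].

### API

Orientations are given as [roll, pitch, yaw] about the fixed x, y, z axes, in that order (R = Rz(yaw) Ry(pitch) Rx(roll)).
In Python, from bench import sense, optics, r gives the robot as it stands.
- The arm moves only by the tool servo_tool, never from a script. Its argument "plan" is a list that holds one entry, the list of rows, each a list of 5 numbers: the shift along the world's x, y, z in m, then the turn about the world's z in degrees, then the finger opening in m, from 0 to 0.0854. A call has 1 to 10 rows; each row shifts and turns the commanded pose from where the row before left it; what a row does not reach is not made up. A row lasts 1/10 s, in which the tool goes at most 50 mm and 8.59 degrees, less where a joint would pass 70% of its speed; a pose out of reach is approached as far as the arm can. A call is refused whole if a number of a shift passes 0.05 or a number of a turn 8.59, either way. A call with a gripper value outside its range is refused whole. The fingers move at their own pace and stop on an object; "force" is the grip in N (left out, the last holds). Time passes only in rows, so rows that do not move let the fingers close. It gives the time, the measured TCP pose, the force, the opening and the grip force at its end, in the units of the state.
- sense(): the state, without advancing time (a new reading comes with each control period).
- optics.snapshot(name): name is "scene" or "top"; returns a dict with "frame" (420x560x3 uint8, blue, green, red), "fx", "fy", "cx", "cy" (pixels), "cam_to_world" (4x4, takes a point from camera to world coordinates). Camera axes: x right, y down, z forward; pixel columns grow to the right and rows downward; lengths in mm; the calibration is good to about 2 mm. A picture is of the moment at which its call begins. There is no depth.
- r.hand_in(): hands the job in; it is judged then, once.
The state is a dict: "time": time; "joint_pos": joint angles; "qd": joint speeds; "joint_efforts": joint torques, N m; "tool_pos": TCP position; "tcp_rot": TCP orientation; "ft_force": force on the tool from outside, world axes, zero at the start; "wrist_torque": the same for the moment, N m; "finger_gap": finger opening in mm; "grip_force": force on a finger pad.
Only numpy, scipy, OpenCV 4.12 (cv2) and the standard library are available. Lean on these libraries where they do the work, as an engineer would, in place of code of your own. Each camera call takes 0.05 s, during which the arm holds its last target. There are 200 camera calls.

### The job

Without gripping or lifting it, roll the dark round spindle blank across the bench by pushing its side, up the cradle's low ramp and into the V; then push it endways along the V until its far end is up against the red end stop. Leave it lying there at rest, and do not disturb the jar, the finial, the cup or the brush.

Things in the scene. Friction and masses are not known exactly. Their poses are not given: they have to be found in the camera images.
- blank: Spindle blank, the round bar to roll: dark wood, 48 mm diameter, 200 mm long, 0.2 to 0.35 kg, green wax on both ends, thin white ring 30 mm from the middle. Origin at its centre; x runs along it to the end that meets the stop; y and z turn with it. Starts on the bench on the ramp side, within 0.15 rad of parallel to the V. Sanded smooth (friction 0.3 to 0.5); rolls freely, may run ahead.
- cradle: V-cradle, light plywood, fixed to the bench. Origin on the bench under the V's middle line; x along the V to the stop, y out to the ramp side, z up. Plywood spans x -90 to +100 mm. 45-degree faces: low one from y +7 (bench) to y +21, 14 mm high; high one from y -7 to y -47, 40 mm high, block behind to y -65. A seated blank's axis is at y 0, z 27 mm.
- ramp_crest (a point): Middle of the crest of the cradle's ramp, cradle x +5, y +21 mm, 14 mm high. From here the ramp falls straight to the bench at y +73 mm; the low V face falls the other way.
- stop_face (a point): Point on the inner face of the red end stop, at cradle x +100, y 0 mm, 27 mm above the bench (the seated blank's axis). The stop is 15 mm thick, 56 mm tall, from cradle y -65 to +20 mm. With the blank against it, the blank's centre is at cradle x 0 and its near end at x -100 mm, 10 mm out beyond the plywood.
- jar: Amber glass jar with steel lid, 56 mm diameter, 70 mm tall, bystander; origin under its centre.
- finial: Turned pale wooden finial standing upright, 52 mm foot, 75 mm tall, bystander; origin under its centre.
- cup: Small blue ceramic cup, 56 mm across the rim, 60 mm tall, bystander; origin under its centre.
- brush: Bench brush lying flat on the bench, 200 mm long, bystander; origin under its centre, x along it.
There are look-alikes about, which are no part of the job. Of the things that look like the blank, take the one that is farthest to the robot's right at the start.

How it is judged:
By the outcome, as a careful person would: the job done as asked, in the order asked, and still so for the second after the job is handed in, with the robot touching nothing.
It also fails if it takes over 54 s, if anything falls off the work surface, if the arm or the gripper's body presses on something with over 40 N, if the wrist force passes 120 N, or if a joint passes its speed limit or range.

## Working session

There is one attempt and no reset: what is moved stays moved. The work goes in short steps, Python scripts to look and compute and a tool call to move; the robot and the scene stay as the last step left them, time stands still between calls to the robot, and variables do not carry over. Pictures are saved under pics/ and viewed, at most 10 in all, crops included, and the job is handed in when it is done.

Besides the shell and the picture viewer there is one more tool, called after "Request:" as name(argument=value, ...) on one line, values as JSON. servo_tool: Moves the arm, as the interface text tells. Its arguments: {"type":"object","properties":{"plan":{"type":"array"},"force":{"type":"number"}},"required":["plan"]}

```bash
mkdir -p pics
cat > h.py <<'E'
import numpy as np, cv2
from bench import sense, optics, r
def snap(n):
    s=optics.snapshot(n); return s
def cast(s,u,v,z):
    T=np.array(s["cam_to_world"]); d=T[:3,:3]@np.array([(u-s["cx"])/s["fx"],(v-s["cy"])/s["fy"],1]); o=T[:3,3]
    return o+d*(z-o[2])/d[2]
def proj(s,p):
    T=np.array(s["cam_to_world"]); c=T[:3,:3].T@(np.array(p)-T[:3,3])
    return s["fx"]*c[0]/c[2]+s["cx"], s["fy"]*c[1]/c[2]+s["cy"]
E
python3 - <<'E'
from h import *
a=snap("scene");b=snap("top")
cv2.imwrite("pics/s0.png",a["frame"]);cv2.imwrite("pics/t0.png",b["frame"])
for s in(a,b): print(np.round(s["cam_to_world"],3).tolist(),s["fx"],s["cx"],s["cy"])
print(sense())
E
```

```text
[[0.067, 0.672, -0.738, 1305.252], [0.998, -0.035, 0.058, -36.266], [0.013, -0.74, -0.673, 703.503], [0.0, 0.0, 0.0, 1.0]] 405.1842986709076 283.1241031297189 203.8100670975829
[[0.003, -0.987, 0.159, 454.271], [-1.0, -0.003, 0.004, 14.307], [-0.003, -0.159, -0.987, 848.173], [0.0, 0.0, 0.0, 1.0]] 398.7759871572857 273.6747877304717 214.65274813558005
{'time': 0.1, 'joint_pos': array([-7.32466583e+01,  7.51157421e+00,  8.53235644e+01,  6.19098497e-04,
        8.72617717e+01, -4.89585358e+00]), 'qd': array([-0.08656477, -0.09407763, -0.13725759, -0.01958336, -0.04712096,
       -0.03126638]), 'joint_efforts': array([ 6.59929665e-04, -5.70955038e+01, -5.01942515e+01, -2.07938087e-04,
        8.19205394e-03, -2.94534607e-05]), 'tool_pos': array([ 221.24104367, -557.31495113,  302.93593145]), 'tcp_rot': array([-1.79903496e+02, -8.88687213e-03,  2.16491577e+01]), 'ft_force': array([-0.24104892,  0.05631828, -0.26169072]), 'wrist_torque': array([-0.02682875,  0.01884002, -0.00384055]), 'grip_force': 0.0, 'finger_gap': 85.48419427317656}
```

View pics/t0.png

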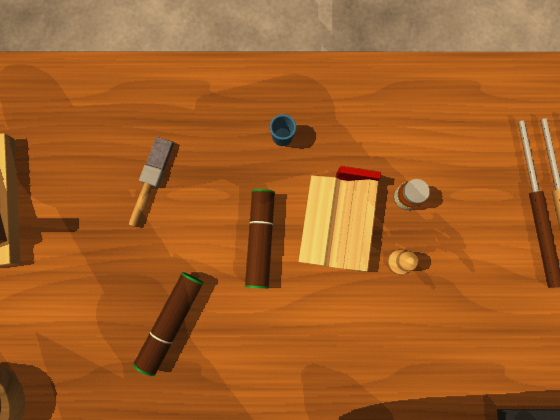

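View pics/s0.png

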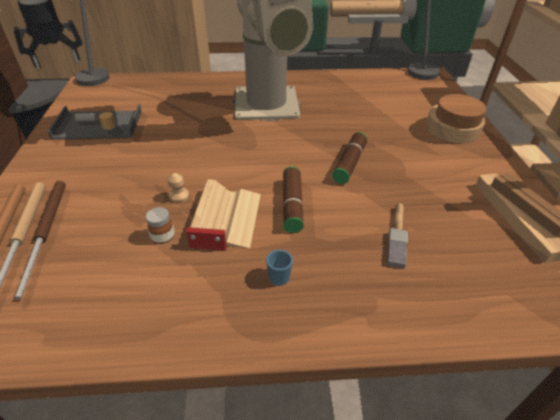

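Top view: two candidates look like the blank, at (260,238) and (168,325); the chisels at (545,230) have no green ends or ring. The one at (260,238) is farther to the robot's right (image right is -y), on the ramp side and nearly parallel to the V. The cradle is at about (340,225), the red stop (358,174), the cup (283,130), the jar (412,194), the finial (404,261) and the brush (155,180). The scene view agrees.

Run:
```python
from h import *
s=snap("top"); f=s["frame"]
cv2.imwrite("pics/t1.png",cv2.resize(f[110:310,220:440],None,fx=3,fy=3,interpolation=cv2.INTER_CUBIC)[:600,:660])
hsv=cv2.cvtColor(f,cv2.COLOR_BGR2HSV)
def comps(m,mn):
    n,l,st,c=cv2.connectedComponentsWithStats(m)
    return [(i,st[i].tolist(),c[i].round(1).tolist()) for i in range(1,n) if st[i][4]>=mn],l
g=cv2.inRange(hsv,(45,90,30),(85,255,255)); C,l=comps(g,8)
for c in C: print("green",c, cast(s,*c[2],24).round(1))
rd=cv2.inRange(hsv,(0,220,60),(4,255,255))|cv2.inRange(hsv,(172,200,60),(180,255,255)); C,l=comps(rd,30)
for c in C:
    print("red",c); cnt,_=cv2.findContours((l==c[0]).astype('uint8'),0,2); b=cv2.boxPoints(cv2.minAreaRect(cnt[0])); print(b.round(1).tolist(),[cast(s,*p,56).round(1).tolist() for p in b])
p=cv2.inRange(hsv,(15,60,130),(35,190,255)); p[:, :280]=0;p[:,390:]=0; C,l=comps(p,200)
for c in C:
    print("ply",c); cnt,_=cv2.findContours((l==c[0]).astype('uint8'),0,2); q=cv2.approxPolyDP(cv2.convexHull(cnt[0]),4,True)[:,0]; print([(q_.tolist(),cast(s,*q_,0)[:2].round(1).tolist(),cast(s,*q_,40)[:2].round(1).tolist()) for q_ in q])
for n,u,v,z in (("cup",283,128,60),("jar",416,191,70),("fin",407,261,65)): print(n,cast(s,u,v,z).round(0))
```

```text
green (1, [253, 189, 21, 4, 34], [262.0, 190.0]) [639.9  42.4  24. ]
green (2, [182, 273, 21, 11, 74], [192.0, 278.1]) [455.4 184.   24. ]
green (3, [245, 285, 24, 3, 44], [256.3, 286.3]) [439.4  52.4  24. ]
green (4, [133, 364, 23, 12, 51], [142.1, 370.5]) [275.2 275.9  24. ]
red (1, [337, 166, 44, 15, 447], [356.7, 173.8])
[[336.1000061035156, 178.1999969482422], [338.0, 165.3000030517578], [380.6000061035156, 171.89999389648438], [378.70001220703125, 184.6999969482422]] [[657.8, -109.6, 56.0], [684.9, -114.3, 56.0], [671.2, -201.1, 56.0], [644.3, -196.0, 56.0]]
ply (1, [280, 0, 110, 52, 5471], [333.4, 25.3])
[([389, 0], [1104.1, -252.5], [1073.5, -239.9]), ([389, 51], [973.7, -246.9], [949.3, -234.6]), ([280, 51], [973.5, 4.3], [949.0, 4.8]), ([280, 0], [1104.0, 4.4], [1073.3, 4.9])]
ply (3, [298, 175, 80, 97, 6146], [338.6, 222.9])
[([311, 175], [679.1, -63.8], [668.5, -60.1]), ([377, 181], [666.0, -207.6], [656.0, -197.1]), ([366, 271], [471.4, -177.1], [470.6, -168.0]), ([298, 261], [491.9, -34.1], [490.1, -31.8])]
cup [763.  -1.  60.]
jar [ 628. -266.   70.]
fin [ 490. -243.   65.]
```

View pics/t1.png

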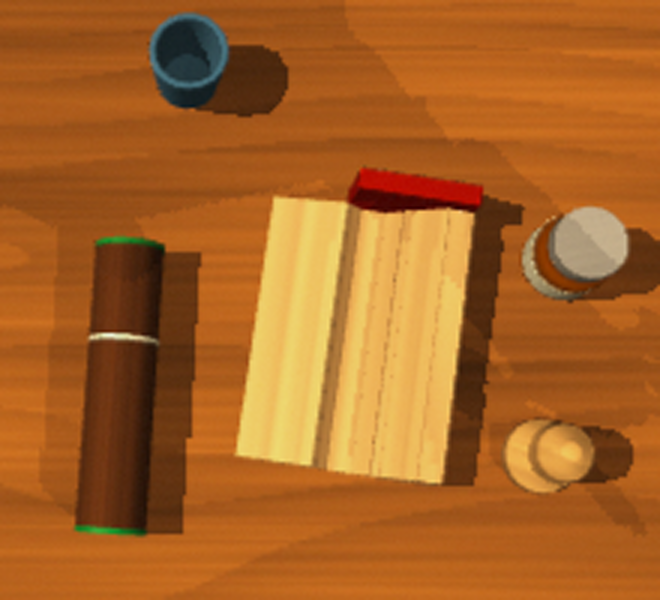

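The crop confirms the blank at crop (120,385): green ends and white ring, measured 201 mm long, axis about 3° off world x. The cradle's ramp corners are 190 mm apart, as specified. That puts the cradle origin at about (568,-121) with yaw -8.5°. Blank centre is at (540,47). I'll move above its left side.

Request:
servo_tool(plan=[[[0.016,0.033,0,3.3,0.0854],[0.016,0.033,0,3.3,0.0854],[0.016,0.033,0,3.3,0.0854],[0.016,0.033,0,3.3,0.0854],[0.016,0.033,0,3.3,0.0854],[0.016,0.033,0,3.3,0.0854],[0.016,0.033,0,3.3,0.0854],[0.016,0.033,0,3.3,0.0854],[0.016,0.033,0,3.3,0.0854],[0.016,0.033,0,3.3,0.0854]]])

```text
time: 1.15
tool_pos: [381.6, -226.2, 303.8]
tcp_rot: [-180.0, -0.0, 54.8]
ft_force: [1.1, 0.2, 0.1]
finger_gap: 85.2
grip_force: 0.0
```

Request:
servo_tool(plan=[[[0.016,0.033,-0.012,3.3,0.0854],[0.016,0.033,-0.012,3.3,0.0854],[0.016,0.033,-0.012,3.3,0.0854],[0.016,0.033,-0.012,3.3,0.0854],[0.016,0.033,-0.012,3.3,0.0854],[0.016,0.033,-0.012,3.3,0.0854],[0.016,0.033,-0.012,3.3,0.0854],[0.016,0.033,-0.012,3.3,0.0854],[0.016,0.033,-0.012,3.3,0.0854],[0.016,0.033,-0.012,3.3,0.0854]]])

```text
time: 2.15
tool_pos: [541.6, 103.9, 183.1]
tcp_rot: [-180.0, 0.0, 87.8]
ft_force: [0.9, -0.8, 0.9]
finger_gap: 85.4
grip_force: 0.0
```

Request:
servo_tool(plan=[[[0,0.001,-0.02,-0.6,0.0854],[0,0.001,-0.02,0,0.0854],[0,0.001,-0.02,0,0.0854],[0,0.001,-0.02,0,0.0854],[0,0.001,-0.015,0,0.0854],[0,0,0,0,0.0854]]])

```text
time: 2.75
tool_pos: [539.4, 107.2, 86.1]
tcp_rot: [-179.7, 0.0, 87.1]
ft_force: [-0.1, -0.6, -0.2]
finger_gap: 85.7
grip_force: 0.0
```

Run:
```python
from h import *
s=snap("scene"); f=s["frame"]
p=sense()["tool_pos"]
for dx in(-50,50):
  for z in(0,10,20,30): print(dx,z,np.round(proj(s,[p[0]+dx,p[1],z]),0))
cv2.imwrite("pics/s2.png",cv2.resize(f[100:260,240:440],None,fx=3.7,fy=3.7,interpolation=cv2.INTER_CUBIC))
```

```text
-50 0 [313. 192.]
-50 10 [313. 189.]
-50 20 [313. 186.]
-50 30 [314. 183.]
50 0 [318. 218.]
50 10 [318. 215.]
50 20 [318. 212.]
50 30 [319. 209.]
```

View pics/s2.png

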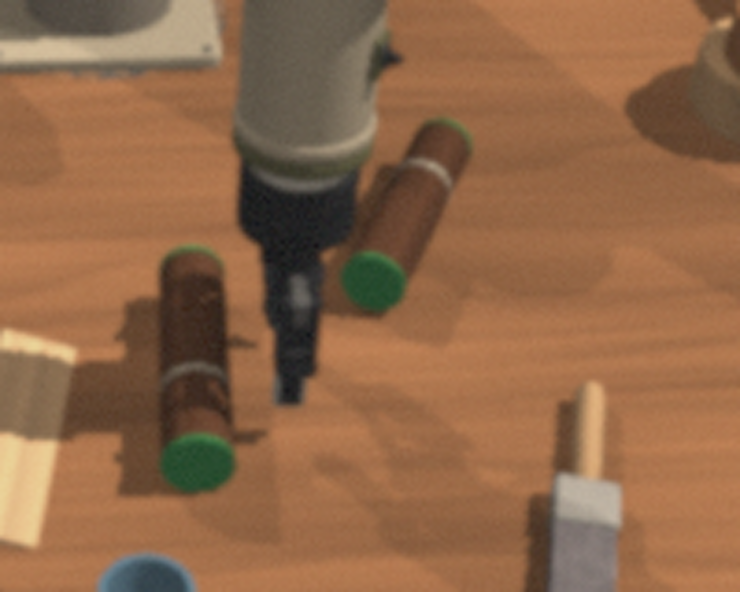

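The front fingertip is at crop (288,403), which is z≈28 with the TCP at 86. Open, the tips therefore sit about 60 mm ahead of the TCP. I'll go down to TCP z≈73 and start the push.

Request:
servo_tool(plan=[[[0,0,-0.006,0,0.0854],[0,-0.004,-0.005,0,0.0854],[0,-0.006,0,0,0.0854],[0,-0.006,0,0,0.0854],[0,-0.005,0,0,0.0854],[0,-0.005,0,0,0.0854],[0,-0.005,0,0,0.0854],[0,-0.005,0,0,0.0854],[0,-0.005,0,-0.3,0.0854],[-0.001,-0.005,0,-0.5,0.0854]]])

```text
time: 3.8
tool_pos: [540.4, 60.9, 77.9]
tcp_rot: [180.0, 0.0, 86.2]
ft_force: [-0.9, 0.0, -0.7]
finger_gap: 85.0
grip_force: 0.0
```

```bash
cat >> h.py <<'E'
O=np.array([567.8,-121.]); X=np.array([.989,-.148]); Y=np.array([.148,.989])
def look(z=24):
    out=[]
    for n in("top","scene"):
        s=snap(n); hsv=cv2.cvtColor(s["frame"],cv2.COLOR_BGR2HSV); m=cv2.inRange(hsv,(45,90,30),(85,255,255))
        k,l,st,c=cv2.connectedComponentsWithStats(m)
        for i in range(1,k):
            if st[i][4]>5:
                p=cast(s,*c[i],z)[:2]
                if np.dot(p-O,Y)<200 and abs(np.dot(p-O,X))<250 and np.dot(p-O,Y)>-100: print(n,p.round(1),"cradle",np.round([np.dot(p-O,X),np.dot(p-O,Y)],1),st[i].tolist())
    p=sense(); t=p["tool_pos"]; print("tcp",t.round(1),"cradle",np.round([np.dot(t[:2]-O,X),np.dot(t[:2]-O,Y)],1),p["tcp_rot"].round(1),p["time"],p["ft_force"].round(1))
    return s
E
python3 -c "
from h import *
look()"
```

```text
top [438.1  33.8] cradle [-151.1  133.9] [256, 286, 20, 3, 38]
scene [632.5  17.3] cradle [ 43.5 146.4] [274, 218, 19, 14, 226]
tcp [540.2  60.7  77.8] cradle [-54.2 175.6] [-180.     0.    86.2] 3.9 [ 0.3 -0.1 -0.1]
```

Request:
servo_tool(plan=[[[-0.001,-0.006,-0.001,-0.5,0.0854],[-0.001,-0.006,-0.001,-0.5,0.0854],[-0.001,-0.006,-0.001,-0.5,0.0854],[-0.001,-0.006,0,-0.5,0.0854],[-0.001,-0.006,0,-0.5,0.0854],[-0.001,-0.006,0,-0.5,0.0854],[-0.001,-0.006,0,-0.5,0.0854],[-0.001,-0.006,0,-0.5,0.0854],[-0.001,-0.005,0,-0.4,0.0854],[-0.001,-0.005,0,-0.3,0.0854]]])

```text
time: 4.9
tool_pos: [530.3, 2.9, 74.9]
tcp_rot: [180.0, -0.0, 81.5]
ft_force: [0.4, 1.0, -0.2]
finger_gap: 85.5
grip_force: 0.6
```

```bash
python3 -c "
from h import *
s=look();cv2.imwrite('pics/s3.png',cv2.resize(s['frame'][120:280,140:340],None,fx=3.7,fy=3.7))"
```

```text
top [434.5 -28.3] cradle [-145.6   72. ] [285, 287, 23, 4, 45]
scene [628.5 -45.4] cradle [48.8 83.8] [247, 217, 19, 16, 228]
tcp [530.3   2.7  74.9] cradle [-55.4 116.8] [180.    0.   81.5] 5.0 [-0.8  0.2 -0.3]
```

View pics/s3.png

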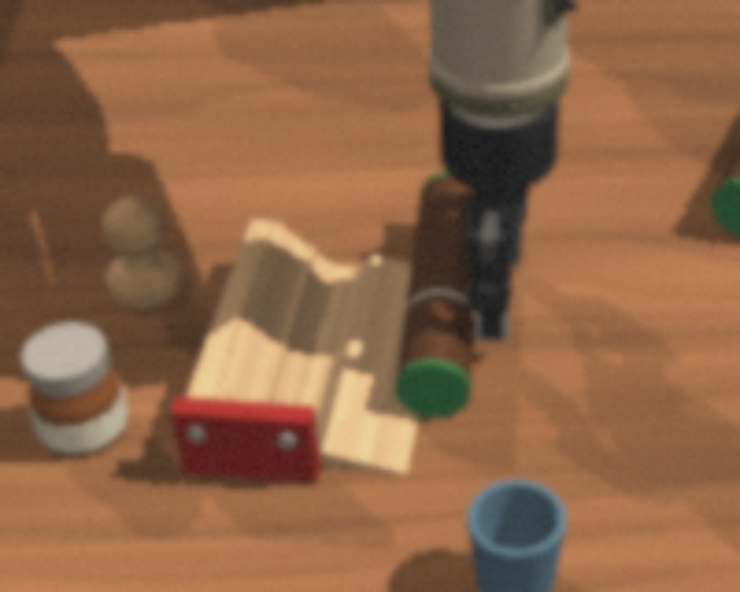

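The blank (crop (440,300)) is at the ramp foot, about 3.5° off parallel. Its near end leads, so the ramp edge should square it up. I'll push up slowly, rising with it.

Request:
servo_tool(plan=[[[-0.0007,-0.005,0,0,0.0854],[-0.0007,-0.005,0.001,0,0.0854],[-0.0007,-0.005,0.001,0,0.0854],[-0.0007,-0.005,0.001,0,0.0854],[-0.0007,-0.005,0.001,0,0.0854],[-0.0007,-0.005,0.001,0,0.0854],[-0.0007,-0.005,0.001,0,0.0854],[-0.0006,-0.004,0.001,0,0.0854]]])

```text
time: 5.8
tool_pos: [524.7, -36.2, 81.9]
tcp_rot: [-180.0, 0.0, 81.5]
ft_force: [0.6, 4.1, 2.5]
finger_gap: 85.7
grip_force: 2.2
```

```bash
python3 -c "
from h import *
s=look(32)"
```

```text
top [430.4 -57.7] cradle [-145.3   42.3] [300, 289, 23, 5, 47]
scene [620.8 -87.2] cradle [47.5 41.2] [230, 213, 18, 15, 224]
tcp [524.5 -36.6  81.8] cradle [-55.3  77.1] [-180.     0.    81.5] 5.9 [1.  1.6 0.6]
```

Squared up: both ends are at cradle y≈42. On over the crest.

Request:
servo_tool(plan=[[[-0.0006,-0.004,0.001,0,0.0854],[-0.0006,-0.004,0.001,0,0.0854],[-0.0006,-0.004,0.001,0,0.0854],[-0.0006,-0.004,0,0,0.0854],[-0.0005,-0.003,0,0,0.0854],[-0.0005,-0.003,0,0,0.0854],[-0.0005,-0.003,0,0,0.0854],[-0.0005,-0.003,0,0,0.0854],[-0.0005,-0.003,0,0,0.0854],[-0.0005,-0.003,0,0,0.0854]]])

```text
time: 6.9
tool_pos: [519.3, -70.0, 84.8]
tcp_rot: [-180.0, 0.0, 81.5]
ft_force: [-0.2, 0.6, 0.3]
finger_gap: 85.8
grip_force: 0.0
```

```bash
python3 -c "
from h import *
s=look(30)"
```

```text
top [425.  -97.5] cradle [-144.7    2.1] [319, 292, 24, 5, 46]
scene [ 619.2 -127.9] cradle [51.8  0.7] [212, 214, 19, 15, 217]
tcp [519.4 -70.1  84.9] cradle [-55.4  43.2] [-180.     0.    81.5] 7.0 [-0.1  1.   0.1]
```

The blank is seated in the V: y≈1, stop end at cradle x≈52, so 48 mm is left to push. I'll lift clear, close the fingers and go behind the near end.

Request:
servo_tool(plan=[[[0,0.002,0.02,0,0.0854],[0,0,0.03,0,0.0854],[0,0,0.02,0,0],[-0.02,-0.003,0,0,0],[-0.03,-0.005,0,0,0],[-0.03,-0.006,0,0,0],[-0.03,-0.006,0,0,0],[-0.025,-0.006,0,0,0],[0,0,0,0,0],[0,0,0,0,0]]])

```text
time: 8.0
tool_pos: [384.7, -93.8, 155.3]
tcp_rot: [179.9, 0.0, 81.5]
ft_force: [0.5, -1.1, 0.4]
finger_gap: -0.3
grip_force: 0.0
```

```bash
python3 -c "
from h import *
s=look(27);print(sense()['finger_gap'])"
```

```text
top [ 623.6 -127.1] cradle [56.1  2.2] [333, 196, 22, 6, 36]
top [426.5 -87.6] cradle [-144.7   12.1] [319, 292, 13, 4, 26]
scene [ 616.2 -128. ] cradle [48.9  0.2] [212, 214, 19, 15, 217]
tcp [385.4 -93.7 155.4] cradle [-184.5   -0. ] [179.9   0.   81.5] 8.1 [0.2 0.3 0.5]
0.07601015924431546
```

Request:
servo_tool(plan=[[[0,0,-0.02,0,0],[0,0,-0.02,0,0],[0,0,-0.02,0,0],[0,0,-0.008,0,0],[0.005,-0.0007,0,0,0],[0.005,-0.0007,0,0,0],[0.005,-0.0007,0,0,0],[0.005,-0.0007,0,0,0],[0.005,-0.0008,0,0,0],[0.005,-0.0008,0,0,0]]])

```text
time: 9.1
tool_pos: [414.6, -98.1, 87.1]
tcp_rot: [-180.0, 0.0, 81.6]
ft_force: [-4.8, 0.1, 3.1]
finger_gap: -0.0
grip_force: 2.4
```

Request:
servo_tool(plan=[[[0.004,-0.0006,0,0,0],[0.004,-0.0006,0,0,0],[0.004,-0.0006,0,0,0],[0.004,-0.0006,0,0,0],[0.004,-0.0006,0,0,0],[0.004,-0.0006,0,0,0]]])

```text
time: 9.7
tool_pos: [438.8, -101.7, 86.8]
tcp_rot: [180.0, -0.0, 81.5]
ft_force: [-2.5, -0.1, 2.0]
finger_gap: -0.2
grip_force: 1.7
```

```bash
python3 -c "
from h import *
s=look(27);cv2.imwrite('pics/s4.png',cv2.resize(s['frame'][120:280,140:340],None,fx=3.7,fy=3.7))"
```

```text
top [ 653.5 -133.1] cradle [86.6  0.8] [335, 182, 22, 6, 35]
scene [ 635.9 -129.8] cradle [68.6  1.4] [211, 224, 18, 11, 73]
tcp [ 439.3 -101.8   87. ] cradle [-129.9   -0. ] [179.9  -0.   81.5] 9.8 [ 0.1  0.1 -0. ]
```

View pics/s4.png

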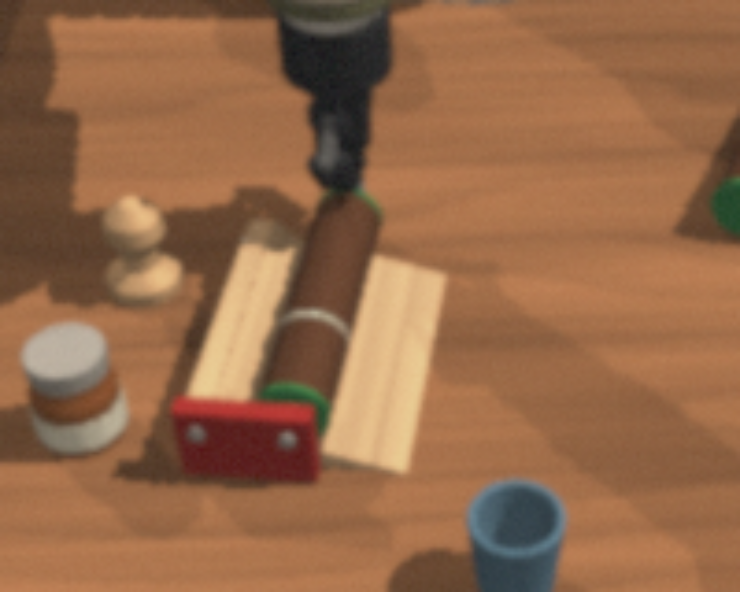

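The blank (crop (325,300)) lies in the V with about 15 mm to go to the stop. I'll push slowly and watch the force.

Request:
servo_tool(plan=[[[0.002,-0.0003,0,0,0],[0.002,-0.0003,0,0,0],[0.002,-0.0003,0,0,0],[0.002,-0.0003,0,0,0],[0.002,-0.0003,0,0,0],[0.002,-0.0003,0,0,0]]])

```text
time: 10.4
tool_pos: [450.6, -103.5, 86.9]
tcp_rot: [180.0, -0.0, 81.5]
ft_force: [-2.2, 0.9, 2.0]
finger_gap: -0.1
grip_force: 1.5
```

Request:
servo_tool(plan=[[[0.001,-0.0002,0,0,0],[0.001,-0.0001,0,0,0]]])

```text
time: 10.6
tool_pos: [452.5, -103.8, 86.9]
tcp_rot: [-180.0, 0.0, 81.5]
ft_force: [-2.8, 0.0, 2.1]
finger_gap: -0.1
grip_force: 1.7
```

Request:
servo_tool(plan=[[[0.001,-0.0002,0,0,0]]])

```text
time: 10.7
tool_pos: [453.4, -104.0, 86.9]
tcp_rot: [-180.0, -0.0, 81.5]
ft_force: [-2.7, 0.4, 2.0]
finger_gap: 0.2
grip_force: 1.6
```

Request:
servo_tool(plan=[[[0.001,-0.0001,0,0,0]]])

```text
time: 10.8
tool_pos: [454.5, -104.1, 86.9]
tcp_rot: [-180.0, 0.0, 81.5]
ft_force: [-3.0, 0.2, 0.7]
finger_gap: -0.0
grip_force: 1.4
```

Request:
servo_tool(plan=[[[0.001,-0.0002,0,0,0]]])

```text
time: 10.9
tool_pos: [455.5, -104.3, 86.9]
tcp_rot: [180.0, -0.0, 81.5]
ft_force: [-3.1, 0.7, 1.2]
finger_gap: 0.0
grip_force: 1.3
```

```bash
python3 -c "
from h import *
s=look(27)
s=snap('top');cv2.imwrite('pics/t5.png',cv2.resize(s['frame'][150:290,290:440],None,fx=4,fy=4,interpolation=cv2.INTER_CUBIC))"
```

```text
top [ 671.1 -135.5] cradle [104.3   0.9] [335, 174, 23, 6, 41]
tcp [ 455.7 -104.3   86.9] cradle [-1.133e+02 -1.000e-01] [180.   -0.   81.5] 11.0 [-0.5  0.5  0.1]
```

View pics/t5.png

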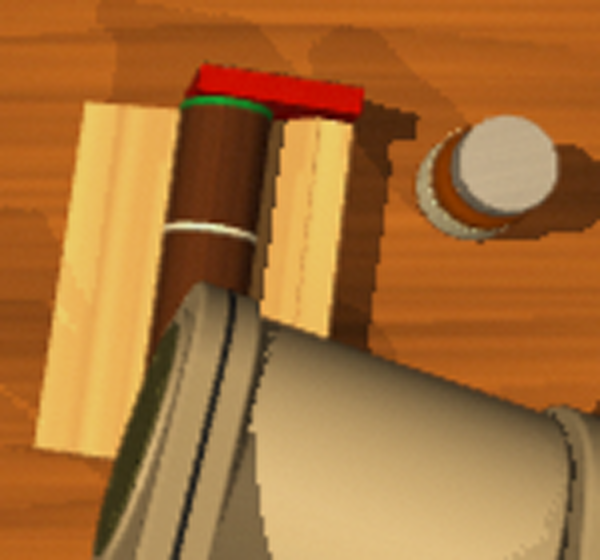

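The end looks within a millimetre or two of the stop (crop (228,105)), but the force hasn't risen yet. I'll nudge on until it does.

Request:
servo_tool(plan=[[[0.001,-0.0001,0,0,0]]])

```text
time: 11.15
tool_pos: [456.1, -104.3, 86.8]
tcp_rot: [-179.9, 0.0, 81.5]
ft_force: [-7.3, -0.9, 5.5]
finger_gap: -0.0
grip_force: 4.1
```

Request:
servo_tool(plan=[[[0.001,-0.0002,0,0,0]]])

```text
time: 11.25
tool_pos: [456.3, -104.4, 86.6]
tcp_rot: [-179.8, -0.0, 81.6]
ft_force: [-13.0, 1.4, 9.2]
finger_gap: -0.2
grip_force: 6.7
```

Request:
servo_tool(plan=[[[0.001,-0.0001,0,0,0]]])

```text
time: 11.35
tool_pos: [456.4, -104.4, 86.4]
tcp_rot: [-179.7, -0.0, 81.6]
ft_force: [-18.3, 1.3, 12.5]
finger_gap: -0.3
grip_force: 9.0
```

The tool has stalled and the force has risen to 18 N, so the blank is against the stop. Backing off.

Request:
servo_tool(plan=[[[-0.001,0.0002,0,0,0],[-0.002,0.0003,0,0,0],[-0.003,0.0004,0,0,0],[-0.01,0.0015,0,0,0],[-0.02,0.003,0,0,0],[-0.01,0.0015,0.03,0,0],[0,0,0.04,0,0],[0,-0.04,0.04,0,0],[0,-0.04,0.02,0,0],[0,-0.04,0,0,0]]])

```text
time: 12.35
tool_pos: [413.9, -215.2, 216.8]
tcp_rot: [179.6, 0.2, 81.6]
ft_force: [0.4, -1.1, -0.8]
finger_gap: 0.1
grip_force: 0.0
```

```bash
python3 -c "
from h import *
s=look(27)
s=snap('top');cv2.imwrite('pics/t6.png',cv2.resize(s['frame'][110:310,220:440],None,fx=3,fy=3,interpolation=cv2.INTER_CUBIC))"
```

```text
top [ 671.4 -136.5] cradle [104.8  -0. ] [336, 174, 22, 6, 41]
top [ 472.3 -105.2] cradle [-96.8   1.5] [323, 268, 23, 5, 61]
tcp [ 412.4 -217.2  213.9] cradle [-139.5 -118.1] [179.8   0.2  81.4] 12.45 [ 0.3  0.4 -1. ]
```

View pics/t6.png

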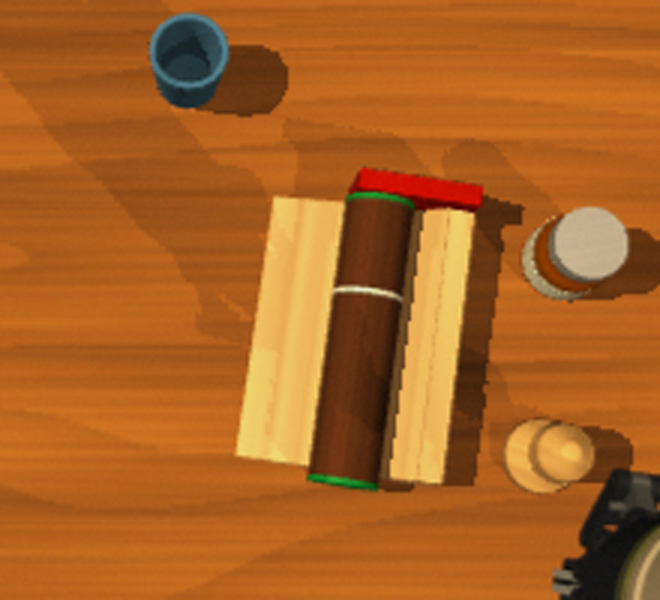

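The blank lies in the V with its far end at the stop (crop (380,195)), and the cup, jar and finial are where they were. Handing in.

```bash
python3 -c "
from h import *
print(r.hand_in())"
```

```text
the job is handed in; nothing more can be done
None
```

I rolled the right-hand blank up the ramp into the V, pushed it endways to the red stop (18 N on contact), left it lying at rest, and handed the job in at about 12.5 s; the cup, jar and finial hadn't moved in the last picture, which didn't cover the brush, but the arm never went near it.

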